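# Lid the tea set before drying

## Task

The unfired tea set goes into the drying cabinet with its lids on: take the four lids lying on the bench and set each one squarely on the pot whose mouth it fits (teapot, tea jar, sugar bowl, jam pot; the bigger the mouth, the bigger the lid), plug fully in the mouth and disc resting level on the rim. The clay is fragile, so set the lids down gently without dropping them, and leave the pots, the milk jug and the teacup standing where they are; the jug and cup get no lid.

Things in the scene. Friction and masses are not known exactly. Their poses are not given: they have to be found in the camera images.
- teapot_mouth (a point): Loose open teapot of pale unfired clay, standing upright: round belly 124 mm across, spout (along its +x, reaching 111 mm from the axis) and loop handle (along its -x, reaching 98 mm), all below the rim; 115 mm tall, its mouth a round opening 90 mm across inside a 5 mm thick rim. The point is the centre of the mouth at rim height, z up along the pot's axis. Weighs 650 g.
- tea_jar_mouth (a point): Loose open tea jar of pale unfired clay, standing upright: plain straight cylinder 86 mm across, no handle; 105 mm tall, its mouth a round opening 76 mm across inside a 5 mm thick rim. The point is the centre of the mouth at rim height, z up along the pot's axis. Weighs 500 g.
- sugar_bowl_mouth (a point): Loose open sugar bowl of pale unfired clay, standing upright: squat round bowl, belly 94 mm across, with two small side ears (along its x) reaching 61 mm from the axis; 78 mm tall, its mouth a round opening 62 mm across inside a 5 mm thick rim. The point is the centre of the mouth at rim height, z up along the pot's axis. Weighs 400 g.
- jam_pot_mouth (a point): Loose open jam pot of pale unfired clay, standing upright: the smallest, a little barrel 66 mm across, no handle; 66 mm tall, its mouth a round opening 48 mm across inside a 5 mm thick rim. The point is the centre of the mouth at rim height, z up along the pot's axis. Weighs 300 g.
- teapot_lid_centre (a point): Loose clay lid of the teapot, largest of four, lying right way up, z up its axis, about 130 g. From below: plug 10 mm deep, tapering 84 to 74 mm across; disc 102 mm across, 6 thick, which rests on the rim; round knob 26 high, 22 across (18 lower down). Point: on the axis half-way up the 42 mm, 5 mm above the disc's top face, 21 below the knob's top; 11 mm above the rim when seated.
- tea_jar_lid_centre (a point): Loose clay lid of the tea jar, second largest of four, lying right way up, z up its axis, about 100 g. From below: plug 10 mm deep, tapering 70 to 60 mm across; disc 88 mm across, 6 thick, which rests on the rim; round knob 26 high, 22 across (18 lower down). Point: on the axis half-way up the 42 mm, 5 mm above the disc's top face, 21 below the knob's top; 11 mm above the rim when seated.
- sugar_bowl_lid_centre (a point): Loose clay lid of the sugar bowl, third largest of four, lying right way up, z up its axis, about 75 g. From below: plug 10 mm deep, tapering 56 to 46 mm across; disc 74 mm across, 6 thick, which rests on the rim; round knob 26 high, 22 across (18 lower down). Point: on the axis half-way up the 42 mm, 5 mm above the disc's top face, 21 below the knob's top; 11 mm above the rim when seated.
- jam_pot_lid_centre (a point): Loose clay lid of the jam pot, smallest of four, lying right way up, z up its axis, about 50 g. From below: plug 10 mm deep, tapering 42 to 32 mm across; disc 60 mm across, 6 thick, which rests on the rim; round knob 26 high, 22 across (18 lower down). Point: on the axis half-way up the 42 mm, 5 mm above the disc's top face, 21 below the knob's top; 11 mm above the rim when seated.
- cup_centre (a point): Bystander: loose teacup of the same clay, 82 mm across the flared rim, 56 mm tall, loop handle along its -x reaching 55 mm from the axis. The point is on its axis half-way up. Takes no lid.
- jug_centre (a point): Bystander: loose milk jug of the same clay, waisted, 76 mm across the belly, 98 mm tall, mouth 60 mm across with a pouring lip along its +x, loop handle along its -x reaching 65 mm from the axis. The point is on its axis half-way up. Takes no lid.
There are look-alikes about, which are no part of the job. What is shaped like the part that bears sugar_bowl_mouth but green is not meant.

How it is judged:
At the end, for the whole second after the job is handed in: Each of the four lids is seated on its own pot: its axis within 8 mm of the mouth's centre, its centre point 7 to 15 mm above the rim (11 mm when seated), lids and pots within 0.1 rad of upright and at rest; pots, teacup and milk jug within 30 mm of where they began, cup and jug upright (horizontal distance between teapot_lid_centre and teapot_mouth below 0.008 m and z of teapot_lid_centre in the frame of teapot_mouth between 0.007 and 0.015 m and angle between each of teapot_lid_centre, teapot_mouth, tea_jar_lid_centre, tea_jar_mouth, sugar_bowl_lid_centre, sugar_bowl_mouth, jam_pot_lid_centre, jam_pot_mouth, cup_centre, jug_centre's own z axis and vertical below 0.1 rad and distance of each of teapot_mouth, tea_jar_mouth, sugar_bowl_mouth, jam_pot_mouth, cup_centre, jug_centre from where it was at the start of the episode below 0.03 m and linear speed of each of teapot_lid, teapot, tea_jar_lid, tea_jar, sugar_bowl_lid, sugar_bowl, jam_pot_lid, jam_pot below 0.02 m/s and horizontal distance between tea_jar_lid_centre and tea_jar_mouth below 0.008 m and z of tea_jar_lid_centre in the frame of tea_jar_mouth between 0.007 and 0.015 m and horizontal distance between sugar_bowl_lid_centre and sugar_bowl_mouth below 0.008 m and z of sugar_bowl_lid_centre in the frame of sugar_bowl_mouth between 0.007 and 0.015 m and horizontal distance between jam_pot_lid_centre and jam_pot_mouth below 0.008 m and z of jam_pot_lid_centre in the frame of jam_pot_mouth between 0.007 and 0.015 m); the robot touches nothing.
It fails at once if a pot is knocked over (angle between any of teapot_mouth, tea_jar_mouth, sugar_bowl_mouth, jam_pot_mouth's own z axis and vertical above 0.4 rad).
It fails at once if a lid is dropped (falls freely by some 2 cm or more) ((contact force between the fingers and teapot_lid below 0.05 N and linear speed of teapot_lid above 0.65 m/s) or (contact force between the fingers and tea_jar_lid below 0.05 N and linear speed of tea_jar_lid above 0.65 m/s) or (contact force between the fingers and sugar_bowl_lid below 0.05 N and linear speed of sugar_bowl_lid above 0.65 m/s) or (contact force between the fingers and jam_pot_lid below 0.05 N and linear speed of jam_pot_lid above 0.65 m/s)).
It fails at once if the teacup is knocked over or pushed away from its place (angle between cup_centre's own z axis and vertical above 0.4 rad or distance of cup_centre from where it was at the start of the episode above 0.05 m).
It fails at once if the milk jug is knocked over or pushed away from its place (angle between jug_centre's own z axis and vertical above 0.4 rad or distance of jug_centre from where it was at the start of the episode above 0.05 m).
It also fails if it takes over 112 s, if anything falls off the work surface, if the arm or the gripper's body presses on something with over 40 N, if the wrist force passes 120 N, or if a joint passes its speed limit or range.

## Robot

A 6-joint arm with a two-finger parallel gripper is mounted at the origin on the work surface. World frame = base frame: x ahead of the robot, y to its left, z up, the work surface at z = 0. Lengths are in m, angles in rad, forces in N, time in s.
With the tool pointing down it reaches from about 0.35 to 0.775 m from the base axis. Payload 5.5 kg.
Tool frame: the origin (TCP) lies midway between the tips of the shut fingers; the grasp point (between the pads) lies 19 mm behind it; z points along the fingers, y is the direction in which the jaws open and shut (so a half turn about z gives the same grasp; the last joint's range is limited). The gripper opens to 85 mm and grips with 20 to 120 N. Pads are 22 mm wide; open, the fingers measure 114 mm over their backs; the gripper's body (76 mm by 85 mm) begins 54 mm behind the grasp point. The pads swing forward as they close: fully open they stand 13 mm farther back than shut.
Start: joints at [-1.325, 0.313, 0.046, 1.304, 0, 1.431], TCP at [0.216, -0.533, 0.231] pointing down, gripper open.
Joint ranges: [-2.76, 2.76], [-0.86, 1.69], [-1.03, 1.26], [-2.2, 2.34], [-1.47, 1.5], [-3.14, 3.14]. Speed limits (rad/s): [2.57, 2.57, 3.14, 3.14, 3.14, 3.14].

## Interface

Orientations are given as [roll, pitch, yaw] about the fixed x, y, z axes, in that order (R = Rz(yaw) Ry(pitch) Rx(roll)).
In Python, from station import * gives the robot as it stands. The module is installed in compiled form; this text tells all that it offers.
- The arm moves only by the shell command python3 -m crank 'ROWS' [OPENING] [FORCE]. ROWS is JSON, a list of rows, each an object of numbers: "tx", "ty", "tz": the shift along the tool's x, y, z in m; "ax", "ay", "az": the turn, a rotation vector about the tool's x, y, z in rad. In form: [{"tx": .., "ty": .., "tz": .., "ax": .., "ay": .., "az": ..}, ...]. A call has 1 to 10 rows; each row is the pose to reach, as a shift and turn from the pose commanded when the call began, along the tool's axes at that moment; what a row does not reach only later rows make up. A row lasts 1/8 s, in which the tool goes at most 62.5 mm and 10.7 degrees, less where a joint would pass 70% of its speed; a pose out of reach is approached as far as the arm can. A call with a gripper value outside its range is refused whole. OPENING is the opening, from 0 (shut) to 1 (fully open), set as the call begins (- or left out, the last holds). The fingers move at their own pace and stop on an object; FORCE is the grip in N (left out, the last holds). Time passes only in rows, so rows that repeat a pose let the fingers close. It gives the time, the measured TCP pose, the force and the opening at its end, in the units of the state.
- observe(): the state, without advancing time (a new reading comes with each control period).
- snapshot(name): name is "scene" or "top"; returns (picture, depth): 480x640x3 uint8, red, green, blue; 480x640 float32, m along the optical axis (not along the pixel's ray), 0 where there is no reading.
- calibration(name): a dict with "K" (3x3 intrinsics, pixels), "R" (3x3) and "t" (3): a world point X has camera coordinates R X + t. Camera axes: x right, y down, z forward; pixel columns grow to the right and rows downward; lengths in m; the calibration is good to about 2 mm. A picture is of the moment at which its call begins. calibration takes no time and is no camera call.
- hand_in(): hands the job in, once; it reports no verdict.
The state is a dict: "clock": time; "joints": joint angles; "qd": joint speeds; "joint_torque": joint torques, N m; "ee_pos": TCP position; "orientation": TCP orientation; "wrist_force": force on the tool from outside, world axes, zero at the start; "wrist_torque": the same for the moment, N m; "opening": opening from 0.0 (shut) to 1.0 (fully open).
Only numpy, scipy, OpenCV 4.12 (cv2) and the standard library are available. Lean on these libraries where they do the work, as an engineer would, in place of code of your own. Each camera call takes 0.05 s, during which the arm holds its last target.

## Working session

There is one attempt and no reset: what is moved stays moved. The work goes in short steps, Python scripts to look and compute and a shell command to move; the robot and the scene stay as the last step left them, time stands still between calls to the robot, and variables do not carry over. Pictures are saved under pics/ and viewed, and the job is handed in when it is done.

```bash
mkdir -p pics; python3 - <<'E'
from station import *
import cv2,numpy as np
print(observe())
for n in("scene","top"):
    p,d=snapshot(n); cv2.imwrite(f"pics/{n}0.png",p[:,:,::-1]); np.savez(f"pics/{n}0.npz",p=p,d=d); c=calibration(n); print(n,c)
E
```

```text
{'clock': 0.0, 'joints': array([-1.32460192e+00,  3.13988742e-01,  4.49842841e-02,  1.30356951e+00,
        1.29867563e-05,  1.43120491e+00]), 'qd': array([ 0.00104927, -0.00090966,  0.00072484,  0.00078169, -0.00065384,
        0.00066544]), 'joint_torque': array([ 6.92593658e-04, -4.80623174e+01,  2.98536390e+01,  1.91507471e-02,
       -9.65552954e-05, -2.07581434e-05]), 'ee_pos': array([ 0.21624279, -0.53225518,  0.23041765]), 'orientation': array([-3.13983411e+00, -2.60198082e-04,  3.85785580e-01]), 'wrist_force': array([ 0.51866894, -0.16529138, -0.02184901]), 'wrist_torque': array([0.01751812, 0.04342771, 0.03538725]), 'opening': 0.9992080963770851}
scene {'K': array([[542.7921997 ,   0.        , 322.56845232],
       [  0.        , 542.7921997 , 238.52017727],
       [  0.        ,   0.        ,   1.        ]]), 'R': array([[-0.81039404,  0.58582817,  0.00817635],
       [ 0.46737955,  0.65482987, -0.59393114],
       [-0.35329571, -0.4774968 , -0.80447433]]), 't': array([ 0.45249392, -0.17612949,  1.33043605])}
top {'K': array([[528.07212111,   0.        , 319.32412932],
       [  0.        , 528.07212111, 244.89916742],
       [  0.        ,   0.        ,   1.        ]]), 'R': array([[-0.02175417, -0.99907769, -0.03702065],
       [-0.9981917 ,  0.02378057, -0.05520696],
       [ 0.05603642,  0.03575273, -0.99778839]]), 't': array([-0.00609165,  0.52513375,  1.00369842])}
```

View pics/scene0.png

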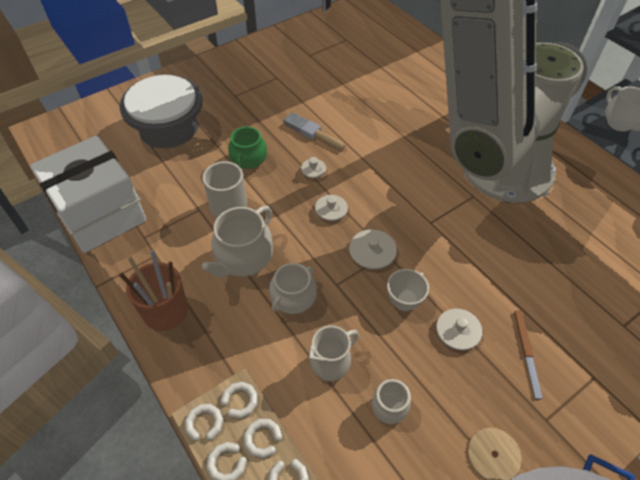

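View pics/top0.png

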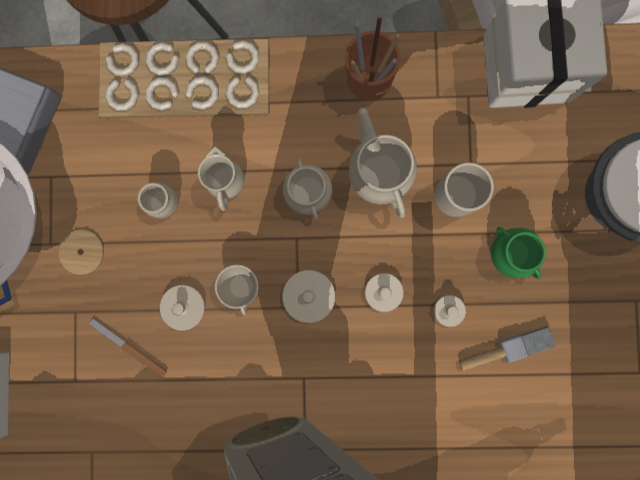

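```bash
cat > h.py <<'E'
from station import *
import cv2,numpy as np
def world(n,d,c=None):
    c=c or calibration(n);v,u=np.mgrid[0:480,0:640];K=c["K"]
    P=np.stack([(u-K[0,2])/K[0,0]*d,(v-K[1,2])/K[1,1]*d,d],-1)
    return (P-c["t"])@c["R"]
def ray(n,u,v,z):
    c=calibration(n);r=c["R"].T@np.linalg.inv(c["K"])@np.array([u,v,1.]);o=-c["R"].T@c["t"]
    return o+r*(z-o[2])/r[2]
def proj(n,X):
    c=calibration(n);p=c["K"]@(c["R"]@np.array(X)+c["t"]);return p[:2]/p[2]
E
python3 - <<'E'
from h import *
p=np.load("pics/top0.npz");s=np.load("pics/scene0.npz")
W=world("top",p["d"]);S=world("scene",s["d"])
print((p["d"]==0).mean())
# table
for n,w in(("top",W),("scene",S)):
    z=w[...,2];m=abs(z)<.02;print(n,np.median(z[m]),z[m].std())
for nm,(u,v) in dict(jarlid=(182,308),potlid=(308,296),suglid=(384,292),jamlid=(450,310),jam=(155,200),jug=(220,175),sug=(307,188),tea=(385,165),jar=(465,190),cup=(237,287),green=(520,252)).items():
    r=48;w=W[v-r:v+r,u-r:u+r].reshape(-1,3);z=w[:,2]
    hi=np.percentile(z[z<.2],99.5);print(nm,W[v,u].round(3),"zmax",hi.round(4))
for nm,x0,y0,x1,y1 in (("a",120,130,350,350),("b",280,120,560,340)):
    cv2.imwrite(f"pics/crop_{nm}.png",cv2.resize(p["p"][y0:y1,x0:x1,::-1],None,fx=2.7,fy=2.7,interpolation=cv2.INTER_CUBIC))
E
```

```text
0.0040462239583333335
top 0.0007957474537977447 0.004167429751230242
scene 0.0004960428507599801 0.004180435866553004
jarlid [0.411 0.242 0.041] zmax 0.0567
potlid [0.428 0.004 0.044] zmax 0.0422
suglid [ 0.433 -0.137  0.041] zmax 0.0422
jamlid [ 0.397 -0.258  0.04 ] zmax 0.0426
jam [0.622 0.306 0.003] zmax 0.0966
jug [0.667 0.174 0.01 ] zmax 0.1002
sug [0.637 0.004 0.007] zmax 0.0812
tea [ 0.679 -0.15   0.004] zmax 0.117
jar [ 0.625 -0.303  0.004] zmax 0.1071
cup [0.447 0.144 0.007] zmax 0.0579
green [ 0.503 -0.402  0.005] zmax 0.0826
```

View pics/crop_a.png

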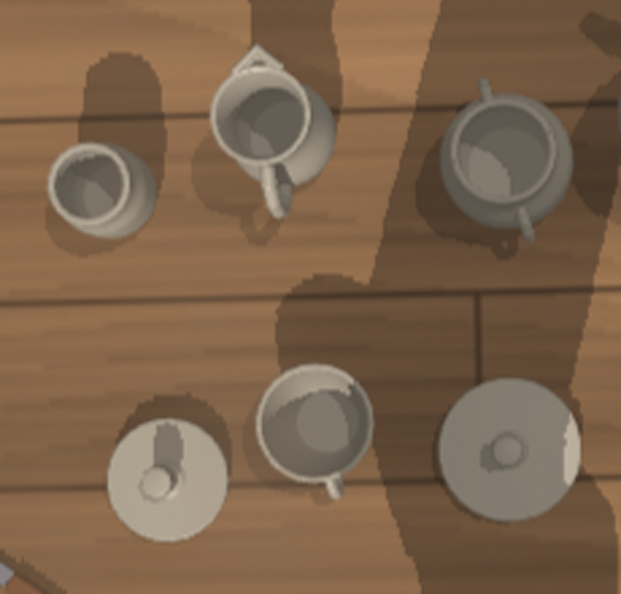

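View pics/crop_b.png

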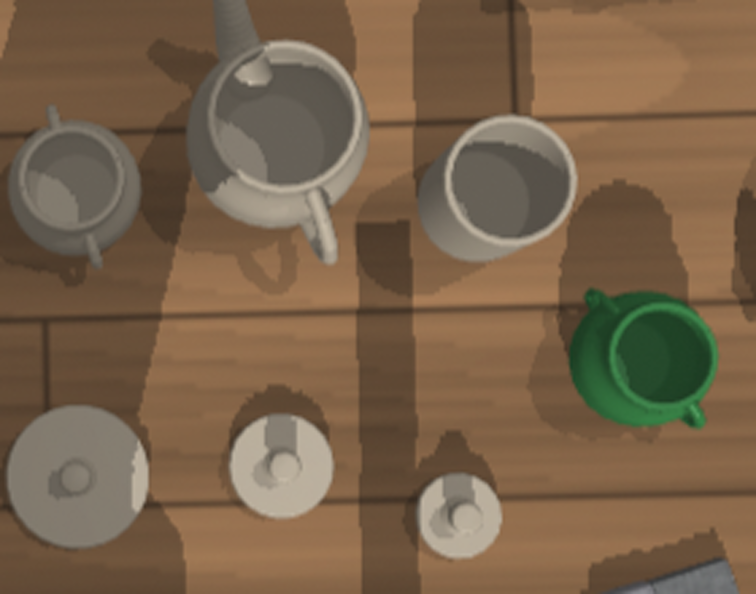

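```bash
cat > fit.py <<'E'
from h import *
from scipy.optimize import least_squares
def circ(P):
    c0=np.median(P,0)
    f=lambda q:np.hypot(P[:,0]-q[0],P[:,1]-q[1])-q[2]
    r=least_squares(f,[c0[0],c0[1],.04],loss="soft_l1",f_scale=.002);return r.x,np.sqrt(np.median(r.fun**2))
def run(ts,ss,items):
    for nm,(x,y,rad,zl,zh,kind) in items.items():
        out=[]
        for n,d in (("top",ts),("scene",ss)):
            w=world(n,d).reshape(-1,3)
            m=(np.hypot(w[:,0]-x,w[:,1]-y)<rad)&(w[:,2]>zl)&(w[:,2]<zh)
            P=w[m]
            if len(P)<8: out.append((n,len(P)));continue
            if kind=="rim": (a,b,r),e=circ(P)
            else: a,b=P[:,:2].mean(0);r=e=0
            out.append((n,len(P),*np.round([a,b,r,e,np.median(P[:,2])],4)))
        print(nm,*out)
E
python3 - <<'E'
from fit import *
t=np.load("pics/top0.npz")["d"];s=np.load("pics/scene0.npz")["d"]
run(t,s,dict(tea=(.679,-.15,.055,.108,.125,"rim"),jar=(.625,-.303,.055,.098,.112,"rim"),sug=(.637,.004,.045,.071,.085,"rim"),jam=(.622,.300,.035,.058,.072,"rim"),
 teaL=(.428,.004,.02,.036,.05,"k"),jarL=(.411,.242,.02,.036,.05,"k"),sugL=(.433,-.137,.02,.036,.05,"k"),jamL=(.397,-.258,.02,.036,.05,"k"),
 teaD=(.428,.004,.06,.008,.02,"rim"),jarD=(.411,.242,.05,.008,.02,"rim"),sugD=(.433,-.137,.045,.008,.02,"rim"),jamD=(.397,-.258,.04,.008,.02,"rim")))
E
```

```text
tea ('top', 306, np.float64(0.6608), np.float64(-0.1393), np.float64(0.0469), np.float64(0.0014), np.float64(0.1148)) ('scene', 293, np.float64(0.6645), np.float64(-0.1372), np.float64(0.0471), np.float64(0.0011), np.float64(0.1143))
jar ('top', 344, np.float64(0.6166), np.float64(-0.2846), np.float64(0.0399), np.float64(0.0014), np.float64(0.1044)) ('scene', 232, np.float64(0.6201), np.float64(-0.2828), np.float64(0.0399), np.float64(0.0013), np.float64(0.1041))
sug ('top', 355, np.float64(0.6305), np.float64(0.0016), np.float64(0.0333), np.float64(0.0014), np.float64(0.0778)) ('scene', 362, np.float64(0.6346), np.float64(0.0039), np.float64(0.0333), np.float64(0.0013), np.float64(0.0772))
jam ('top', 203, np.float64(0.6179), np.float64(0.2884), np.float64(0.0259), np.float64(0.0014), np.float64(0.0653)) ('scene', 321, np.float64(0.6226), np.float64(0.2909), np.float64(0.026), np.float64(0.0011), np.float64(0.0655))
teaL ('top', 103, np.float64(0.4282), np.float64(0.0049), np.float64(0.0), np.float64(0.0), np.float64(0.0421)) ('scene', 74, np.float64(0.4321), np.float64(0.0074), np.
[... 949 characters left out ...]
rD ('top', 1412, np.float64(0.4114), np.float64(0.2505), np.float64(0.032), np.float64(0.0068), np.float64(0.0167)) ('scene', 1225, np.float64(0.4131), np.float64(0.2499), np.float64(0.0319), np.float64(0.0065), np.float64(0.0161))
sugD ('top', 1019, np.float64(0.4326), np.float64(-0.1395), np.float64(0.0271), np.float64(0.0056), np.float64(0.0164)) ('scene', 548, np.float64(0.4346), np.float64(-0.139), np.float64(0.0285), np.float64(0.0057), np.float64(0.0163))
jamD ('top', 648, np.float64(0.3951), np.float64(-0.2631), np.float64(0.0227), np.float64(0.0041), np.float64(0.0164)) ('scene', 287, np.float64(0.3977), np.float64(-0.2613), np.float64(0.023), np.float64(0.0047), np.float64(0.0161))
```

Candidates for the sugar bowl are the pale one at top (307,188) and the green one at (520,252). The pale one is meant, because green is excluded, and the crop confirms it has two ears and a ~62 mm mouth. The plain pale pots by rim radius are teapot (385,165), jar (465,190) and jam pot (155,200). The jug (220,175) and cup (237,287) get no lid. By disc size, the lids are teapot (308,296), jar (182,308), sugar (384,292) and jam (450,310).

The two views agree on heights and differ by a constant ~4/2 mm in xy, so I use their mean. First move: above the jam lid, with yaw turned to π/2.

```bash
python3 -m crank '[{"tx":0.03,"ty":-0.02,"tz":0.01,"az":-0.15},{"tx":0.07,"ty":-0.05,"tz":0.02,"az":-0.32},{"tx":0.11,"ty":-0.08,"tz":0.04,"az":-0.5},{"tx":0.15,"ty":-0.11,"tz":0.06,"az":-0.68},{"tx":0.19,"ty":-0.14,"tz":0.08,"az":-0.86},{"tx":0.23,"ty":-0.165,"tz":0.1,"az":-1.03},{"tx":0.26,"ty":-0.18,"tz":0.11,"az":-1.15},{"tx":0.2706,"ty":-0.1843,"tz":0.11,"az":-1.1852},{"tx":0.2706,"ty":-0.1843,"tz":0.11,"az":-1.1852},{"tx":0.2706,"ty":-0.1843,"tz":0.11,"az":-1.1852}]' 0.6 50; python3 - <<'E'
from h import *
print(observe())
for n in("scene","top"):
    p,d=snapshot(n); cv2.imwrite(f"pics/{n}1.png",p[:,:,::-1])
    X=observe()["ee_pos"];print(n,proj(n,X))
    u,v=proj(n,X).astype(int);q=p[max(0,v-70):v+70,max(0,u-90):u+90,::-1];cv2.imwrite(f"pics/{n}1c.png",cv2.resize(q,None,fx=4,fy=4,interpolation=cv2.INTER_CUBIC))
E
```

```text
{'clock': 0.1, 'joints': array([-1.32459374e+00,  3.13945211e-01,  4.51230464e-02,  1.30360726e+00,
       -3.22472316e-05,  1.43117493e+00]), 'qd': array([-2.79420886e-04, -1.24902007e-03,  1.56757391e-03,  2.28357158e-03,
       -4.18787594e-04, -1.72284532e-05]), 'joint_torque': array([ 2.19702233e-03, -4.81724846e+01,  2.99244958e+01,  1.27176539e-02,
       -1.36675812e-04, -1.34163648e-05]), 'ee_pos': array([ 0.21624672, -0.53230742,  0.23049917]), 'orientation': array([-3.13997096e+00, -1.95342488e-04,  3.85823851e-01]), 'wrist_force': array([-0.0345329 ,  0.27716184, -0.52830673]), 'wrist_torque': array([-0.01879816, -0.05273589,  0.04333743]), 'opening': 1.0000931582789203}
scene [309.12697152   8.46064333]
top [672.45353757 440.42113875]validation failed for argument at $[0]...
```

```bash
python3 -m crank '[{"tx":0.03,"ty":-0.02,"tz":0.01,"ax":0,"ay":0,"az":-0.15},{"tx":0.07,"ty":-0.05,"tz":0.02,"ax":0,"ay":0,"az":-0.32},{"tx":0.11,"ty":-0.08,"tz":0.04,"ax":0,"ay":0,"az":-0.5},{"tx":0.15,"ty":-0.11,"tz":0.06,"ax":0,"ay":0,"az":-0.68},{"tx":0.19,"ty":-0.14,"tz":0.08,"ax":0,"ay":0,"az":-0.86},{"tx":0.23,"ty":-0.165,"tz":0.1,"ax":0,"ay":0,"az":-1.03},{"tx":0.26,"ty":-0.18,"tz":0.11,"ax":0,"ay":0,"az":-1.15},{"tx":0.2706,"ty":-0.1843,"tz":0.11,"ax":0,"ay":0,"az":-1.1852},{"tx":0.2706,"ty":-0.1843,"tz":0.11,"ax":0,"ay":0,"az":-1.1852},{"tx":0.2706,"ty":-0.1843,"tz":0.11,"ax":0,"ay":0,"az":-1.1852}]' 0.6 50; python3 - <<'E'
from h import *
o=observe();print({k:o[k] for k in("clock","joints","ee_pos","orientation","opening","wrist_force")})
for n in("scene","top"):
    p,d=snapshot(n); cv2.imwrite(f"pics/{n}1.png",p[:,:,::-1])
    X=observe()["ee_pos"];print(n,proj(n,X))
    u,v=proj(n,X).astype(int);q=p[max(0,v-70):v+70,max(0,u-90):u+90,::-1];cv2.imwrite(f"pics/{n}1c.png",cv2.resize(q,None,fx=4,fy=4,interpolation=cv2.INTER_CUBIC))
E
```

```text
clock: 1.45
ee_pos: [0.3976, -0.2613, 0.1218]
orientation: [3.141, 0.001, 1.569]
wrist_force: [-0.1, 0.5, 0.4]
opening: 0.602
{'clock': 1.45, 'joints': array([-7.50106817e-01,  1.87465786e-01, -3.98465334e-01,  9.83743934e-01,
       -4.69434664e-04,  8.22590032e-01]), 'ee_pos': array([ 0.3976179 , -0.26134442,  0.12179838]), 'orientation': array([3.14109023e+00, 1.10688386e-03, 1.56889526e+00]), 'opening': 0.6017271090561307, 'wrist_force': array([-0.06088369,  0.45525228,  0.44363749])}
scene [312.85418849 134.21632381]
top [462.00303502 313.03431782]
```

View pics/scene1c.png

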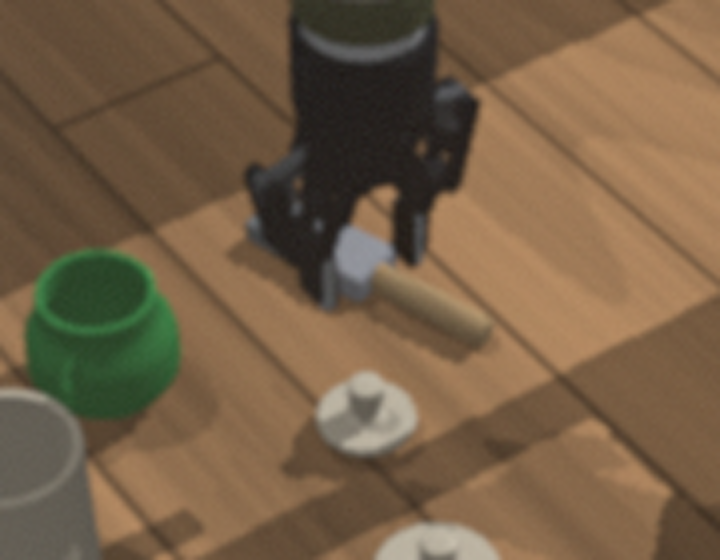

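View pics/top1c.png

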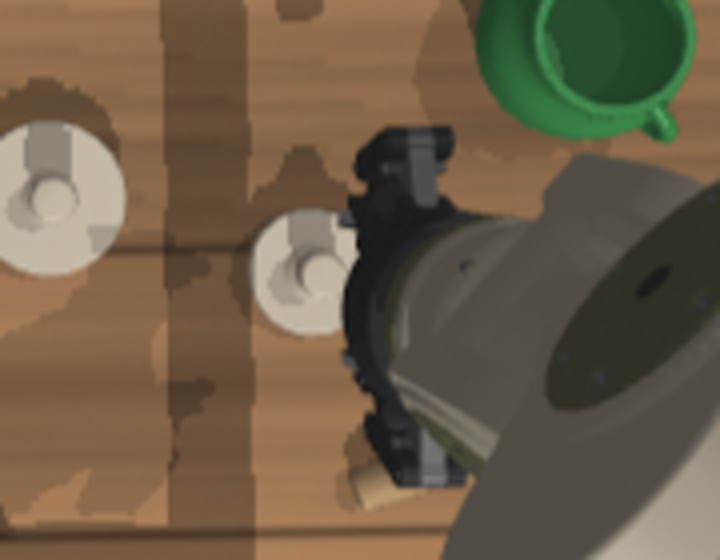

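```bash
python3 -m crank '[{"tx":0.001,"ty":0,"tz":0.03,"ax":0,"ay":0,"az":0},{"tx":0.001,"ty":0,"tz":0.06,"ax":0,"ay":0,"az":0},{"tx":0.001,"ty":0,"tz":0.08,"ax":0,"ay":0,"az":0},{"tx":0.001,"ty":0,"tz":0.093,"ax":0,"ay":0,"az":0},{"tx":0.001,"ty":0,"tz":0.1,"ax":0,"ay":0,"az":0},{"tx":0.001,"ty":0,"tz":0.1,"ax":0,"ay":0,"az":0},{"tx":0.001,"ty":0,"tz":0.1,"ax":0,"ay":0,"az":0}]'; python3 -m crank '[{"tx":0,"ty":0,"tz":0,"ax":0,"ay":0,"az":0},{"tx":0,"ty":0,"tz":0,"ax":0,"ay":0,"az":0},{"tx":0,"ty":0,"tz":0,"ax":0,"ay":0,"az":0},{"tx":0,"ty":0,"tz":0,"ax":0,"ay":0,"az":0},{"tx":0,"ty":0,"tz":0,"ax":0,"ay":0,"az":0},{"tx":0,"ty":0,"tz":0,"ax":0,"ay":0,"az":0}]' 0 50
python3 - <<'E'
from h import *
p,d=snapshot("scene");u,v=313,175
q=p[v-60:v+60,u-80:u+80,::-1];cv2.imwrite("pics/s2c.png",cv2.resize(q,None,fx=4,fy=4,interpolation=cv2.INTER_CUBIC))
E
```

```text
clock: 2.42
ee_pos: [0.3982, -0.2597, 0.022]
orientation: [3.141, 0.001, 1.571]
wrist_force: [0.4, 0.9, 0.3]
opening: 0.605
clock: 3.18
ee_pos: [0.398, -0.2595, 0.0219]
orientation: [3.141, 0.001, 1.571]
wrist_force: [-1.1, 0.8, 5.1]
opening: 0.238
```

View pics/s2c.png

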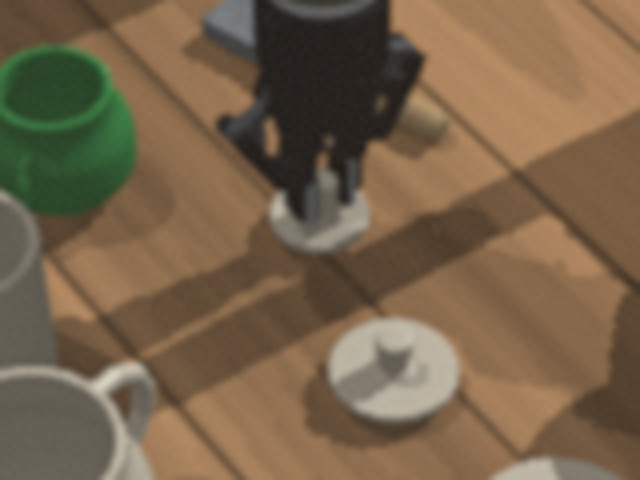

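```bash
python3 -m crank '[{"tx":0,"ty":0,"tz":-0.01,"ax":0,"ay":0,"az":0},{"tx":0,"ty":0,"tz":-0.03,"ax":0,"ay":0,"az":0},{"tx":0,"ty":0,"tz":-0.07,"ax":0,"ay":0,"az":0},{"tx":0,"ty":0,"tz":-0.11,"ax":0,"ay":0,"az":0},{"tx":0.01,"ty":0.005,"tz":-0.14,"ax":0,"ay":0,"az":0},{"tx":0.04,"ty":0.016,"tz":-0.155,"ax":0,"ay":0,"az":0},{"tx":0.08,"ty":0.032,"tz":-0.16,"ax":0,"ay":0,"az":0},{"tx":0.13,"ty":0.053,"tz":-0.16,"ax":0,"ay":0,"az":0},{"tx":0.18,"ty":0.073,"tz":-0.16,"ax":0,"ay":0,"az":0},{"tx":0.23,"ty":0.093,"tz":-0.16,"ax":0,"ay":0,"az":0}]';python3 -m crank '[{"tx":0.05,"ty":0.02,"tz":0,"ax":0,"ay":0,"az":0},{"tx":0.1,"ty":0.04,"tz":0,"ax":0,"ay":0,"az":0},{"tx":0.15,"ty":0.06,"tz":0,"ax":0,"ay":0,"az":0},{"tx":0.2,"ty":0.08,"tz":0,"ax":0,"ay":0,"az":0},{"tx":0.25,"ty":0.105,"tz":0,"ax":0,"ay":0,"az":0},{"tx":0.29,"ty":0.12,"tz":0,"ax":0,"ay":0,"az":0},{"tx":0.312,"ty":0.128,"tz":0,"ax":0,"ay":0,"az":0},{"tx":0.32,"ty":0.1293,"tz":0.01,"ax":0,"ay":0,"az":0},{"tx":0.32,"ty":0.1293,"tz":0.02,"ax":0,"ay":0,"az":0},{"tx":0.32,"ty":0.1293,"tz":0.02,"ax":0,"ay":0,"az":0}]'
python3 - <<'E'
from h import *
for n in("scene","top"):
    p,d=snapshot(n); cv2.imwrite(f"pics/{n}3.png",p[:,:,::-1]);np.savez(f"pics/{n}3.npz",d=d)
    u,v=proj(n,[.62,.29,.11]).astype(int);q=p[max(0,v-60):v+60,max(0,u-80):u+80,::-1];cv2.imwrite(f"pics/{n}3c.png",cv2.resize(q,None,fx=4,fy=4,interpolation=cv2.INTER_CUBIC));print(u,v)
E
```

```text
clock: 4.47
ee_pos: [0.4911, -0.0275, 0.1817]
orientation: [3.141, 0.0, 1.571]
wrist_force: [0.5, -0.5, -1.0]
opening: 0.232
clock: 5.72
ee_pos: [0.6187, 0.2894, 0.1596]
orientation: [-3.138, 0.001, 1.57]
wrist_force: [-0.3, -0.1, 0.9]
opening: 0.235
396 384
143 192
```

View pics/scene3c.png

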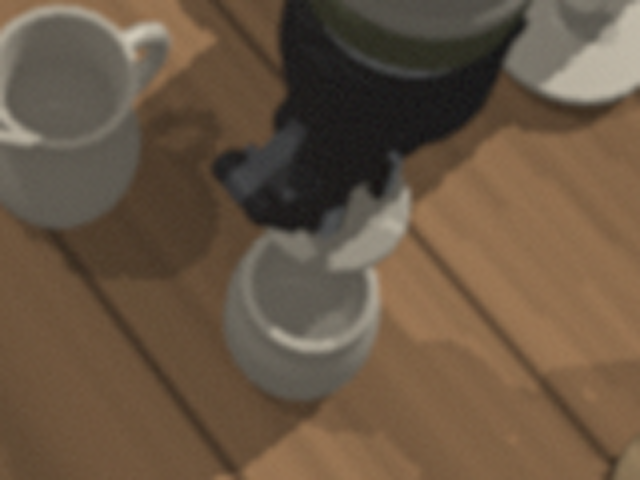

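View pics/top3c.png

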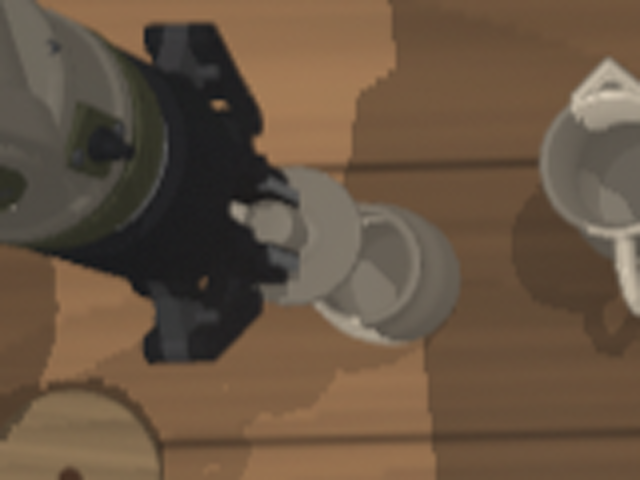

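```bash
cat > plane.py <<'E'
from h import *
def tilt(f,x,y,zl,zh,rad):
    for n in("top","scene"):
        try:d=np.load(f.format(n))["d"]
        except Exception as e: continue
        w=world(n,d).reshape(-1,3);m=(np.hypot(w[:,0]-x,w[:,1]-y)<rad)&(w[:,2]>zl)&(w[:,2]<zh);P=w[m]
        for k in range(5):
            A=np.c_[P[:,:2]-[x,y],np.ones(len(P))];c=np.linalg.lstsq(A,P[:,2],rcond=None)[0];e=abs(A@c-P[:,2]);P=P[e<max(.0015,1.5*np.median(e))]
        print(n,len(P),"slopes",c[:2].round(3),"z",c[2].round(4),"cent",P.mean(0).round(4),"ext",(np.percentile(P,1,0)).round(4),np.percentile(P,99,0).round(4),"res",np.median(e).round(4))
E
python3 -c "
from plane import *
tilt('pics/{}3.npz',.619,.289,.14,.168,.035)"
```

```text
top 302 slopes [-0.012  0.011] z 0.1553 cent [0.6157 0.2744 0.1551] ext [0.5886 0.2579 0.1537] [0.6465 0.3091 0.1568] res 0.0007
scene 241 slopes [-0.021 -0.026] z 0.1545 cent [0.6239 0.3041 0.154 ] ext [0.5951 0.2858 0.1524] [0.6489 0.3164 0.1556] res 0.0006
```

```bash
python3 -m crank '[{"tx":0.0017,"ty":0.0008,"tz":0.02,"ax":0,"ay":0,"az":0},{"tx":0.0017,"ty":0.0008,"tz":0.04,"ax":0,"ay":0,"az":0},{"tx":0.0017,"ty":0.0008,"tz":0.055,"ax":0,"ay":0,"az":0},{"tx":0.0017,"ty":0.0008,"tz":0.064,"ax":0,"ay":0,"az":0},{"tx":0.0017,"ty":0.0008,"tz":0.07,"ax":0,"ay":0,"az":0},{"tx":0.0017,"ty":0.0008,"tz":0.074,"ax":0,"ay":0,"az":0},{"tx":0.0017,"ty":0.0008,"tz":0.077,"ax":0,"ay":0,"az":0},{"tx":0.0017,"ty":0.0008,"tz":0.079,"ax":0,"ay":0,"az":0},{"tx":0.0017,"ty":0.0008,"tz":0.0805,"ax":0,"ay":0,"az":0},{"tx":0.0017,"ty":0.0008,"tz":0.0815,"ax":0,"ay":0,"az":0}]'
python3 - <<'E'
from h import *
for n in("scene","top"):
    p,d=snapshot(n); np.savez(f"pics/{n}4.npz",d=d)
    u,v=proj(n,[.62,.29,.07]).astype(int);q=p[max(0,v-60):v+60,max(0,u-80):u+80,::-1];cv2.imwrite(f"pics/{n}4c.png",cv2.resize(q,None,fx=4,fy=4,interpolation=cv2.INTER_CUBIC))
from plane import tilt
tilt('pics/{}4.npz',.62,.29,.06,.08,.035)
E
```

```text
clock: 7.08
ee_pos: [0.6208, 0.2926, 0.0798]
orientation: [3.141, 0.0, 1.571]
wrist_force: [0.4, 0.1, -1.0]
opening: 0.238
top 213 slopes [-0.009  0.022] z 0.0741 cent [0.6173 0.2767 0.0738] ext [0.5912 0.2607 0.0722] [0.6473 0.3002 0.0757] res 0.0006
scene 199 slopes [-0.024 -0.018] z 0.0745 cent [0.626  0.3073 0.074 ] ext [0.5985 0.293  0.0723] [0.6517 0.3191 0.076 ] res 0.0006
```

View pics/scene4c.png

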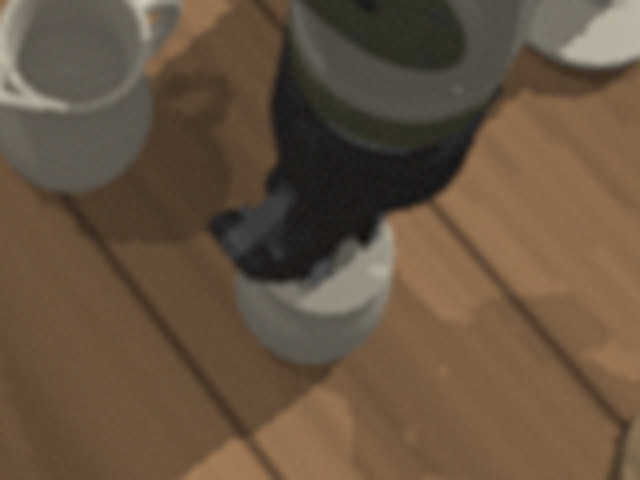

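View pics/top4c.png

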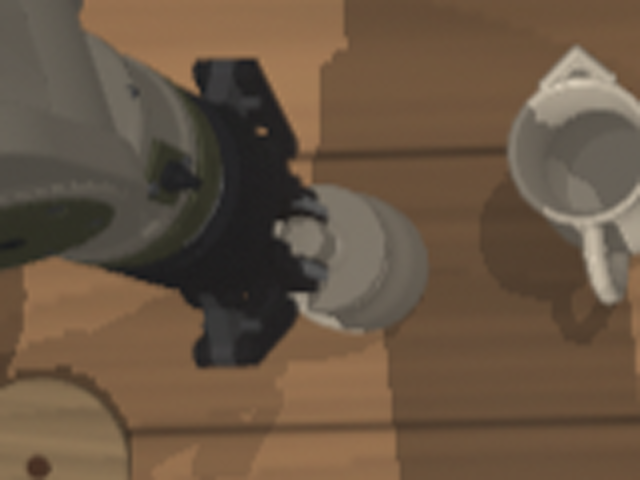

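```bash
python3 -m crank '[{"tx":-0.0005,"ty":-0.0005,"tz":0.001,"ax":0,"ay":0,"az":0},{"tx":-0.0005,"ty":-0.0005,"tz":0.0018,"ax":0,"ay":0,"az":0},{"tx":-0.0005,"ty":-0.0005,"tz":0.0025,"ax":0,"ay":0,"az":0},{"tx":-0.0005,"ty":-0.0005,"tz":0.0025,"ax":0,"ay":0,"az":0}]'
```

```text
clock: 7.68
ee_pos: [0.6205, 0.2921, 0.078]
orientation: [3.141, -0.0, 1.571]
wrist_force: [-1.6, -1.8, 5.0]
opening: 0.236
```

```bash
python3 -m crank '[{"tx":0,"ty":0,"tz":0,"ax":0,"ay":0,"az":0},{"tx":0,"ty":0,"tz":0,"ax":0,"ay":0,"az":0},{"tx":0,"ty":0,"tz":0,"ax":0,"ay":0,"az":0},{"tx":0,"ty":0,"tz":-0.02,"ax":0,"ay":0,"az":0},{"tx":0,"ty":0,"tz":-0.06,"ax":0,"ay":0,"az":0},{"tx":0,"ty":-0.02,"tz":-0.1,"ax":0,"ay":0,"az":0},{"tx":0,"ty":-0.06,"tz":-0.11,"ax":0,"ay":0,"az":0},{"tx":0,"ty":-0.11,"tz":-0.11,"ax":0,"ay":0,"az":0},{"tx":-0.01,"ty":-0.16,"tz":-0.1,"ax":0,"ay":0,"az":0},{"tx":-0.03,"ty":-0.2,"tz":-0.08,"ax":0,"ay":0,"az":0}]' 0.6
python3 - <<'E'
from h import *
for n in("scene","top"):
    p,d=snapshot(n); np.savez(f"pics/{n}5.npz",d=d)
    u,v=proj(n,[.62,.29,.07]).astype(int);q=p[max(0,v-60):v+60,max(0,u-80):u+80,::-1];cv2.imwrite(f"pics/{n}5c.png",cv2.resize(q,None,fx=4,fy=4,interpolation=cv2.INTER_CUBIC))
from plane import tilt
tilt('pics/{}5.npz',.62,.29,.06,.08,.035)
from fit import run
run(np.load("pics/top5.npz")["d"],np.load("pics/scene5.npz")["d"],dict(knob=(.62,.29,.025,.09,.11,"k"),jarL=(.411,.25,.02,.036,.05,"k")))
print(observe()["ee_pos"])
E
```

```text
clock: 8.93
ee_pos: [0.419, 0.2623, 0.1577]
orientation: [3.14, -0.001, 1.572]
wrist_force: [0.5, 0.5, 0.1]
opening: 0.6
top 345 slopes [0.009 0.019] z 0.0723 cent [0.6179 0.287  0.0722] ext [0.5913 0.2604 0.0706] [0.6475 0.3166 0.074 ] res 0.0006
scene 492 slopes [-0.003 -0.001] z 0.0723 cent [0.624  0.2918 0.0722] ext [0.5947 0.2619 0.0708] [0.6507 0.3183 0.0737] res 0.0006
knob ('top', 126, np.float64(0.6184), np.float64(0.2875), np.float64(0.0), np.float64(0.0), np.float64(0.098)) ('scene', 142, np.float64(0.6237), np.float64(0.2907), np.float64(0.0), np.float64(0.0), np.float64(0.0978))
jarL ('top', 106, np.float64(0.4118), np.float64(0.2495), np.float64(0.0), np.float64(0.0), np.float64(0.0418)) ('scene', 100, np.float64(0.4162), np.float64(0.2525), np.float64(0.0), np.float64(0.0), np.float64(0.0415))
[0.4112669  0.2587071  0.15334557]
```

View pics/scene5c.png

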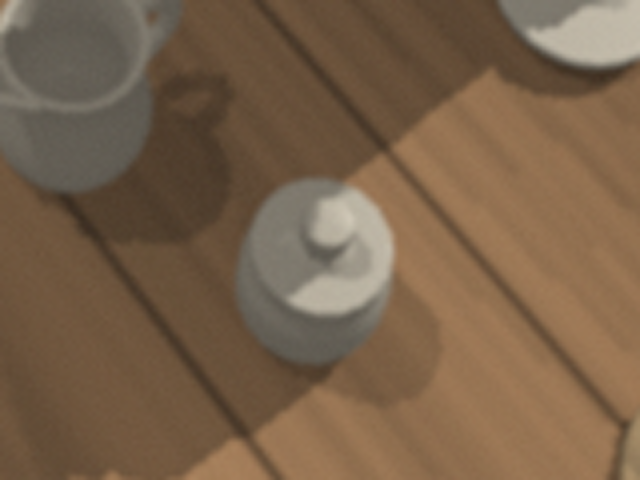

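```bash
python3 -m crank '[{"tx":0,"ty":0,"tz":0.02,"ax":0,"ay":0,"az":0},{"tx":0,"ty":0,"tz":0.04,"ax":0,"ay":0,"az":0},{"tx":0,"ty":0,"tz":0.05,"ax":0,"ay":0,"az":0},{"tx":0,"ty":0,"tz":0.05,"ax":0,"ay":0,"az":0},{"tx":0,"ty":0,"tz":0.05,"ax":0,"ay":0,"az":0}]'
```

```text
clock: 9.65
ee_pos: [0.4208, 0.2622, 0.1079]
orientation: [3.141, -0.0, 1.571]
wrist_force: [0.1, -0.1, -0.5]
opening: 0.6
```

```bash
python3 -m crank '[{"tx":-0.0097,"ty":-0.0065,"tz":0.01,"ax":0,"ay":0,"az":0},{"tx":-0.0097,"ty":-0.0065,"tz":0.03,"ax":0,"ay":0,"az":0},{"tx":-0.0097,"ty":-0.0065,"tz":0.05,"ax":0,"ay":0,"az":0},{"tx":-0.0097,"ty":-0.0065,"tz":0.07,"ax":0,"ay":0,"az":0},{"tx":-0.0097,"ty":-0.0065,"tz":0.08,"ax":0,"ay":0,"az":0},{"tx":-0.0097,"ty":-0.0065,"tz":0.085,"ax":0,"ay":0,"az":0},{"tx":-0.0097,"ty":-0.0065,"tz":0.085,"ax":0,"ay":0,"az":0},{"tx":-0.0097,"ty":-0.0065,"tz":0.085,"ax":0,"ay":0,"az":0}]'; python3 -m crank '[{"tx":0,"ty":0,"tz":0,"ax":0,"ay":0,"az":0},{"tx":0,"ty":0,"tz":0,"ax":0,"ay":0,"az":0},{"tx":0,"ty":0,"tz":0,"ax":0,"ay":0,"az":0},{"tx":0,"ty":0,"tz":0,"ax":0,"ay":0,"az":0},{"tx":0,"ty":0,"tz":0,"ax":0,"ay":0,"az":0},{"tx":0,"ty":0,"tz":0,"ax":0,"ay":0,"az":0}]' 0 60
```

```text
clock: 10.65
ee_pos: [0.4143, 0.2525, 0.0229]
orientation: [3.14, -0.0, 1.571]
wrist_force: [1.0, -0.9, 0.2]
opening: 0.604
clock: 11.4
ee_pos: [0.4141, 0.2524, 0.0229]
orientation: [3.141, -0.0, 1.571]
wrist_force: [-0.7, -0.2, 5.2]
opening: 0.229
```

```bash
python3 -m crank '[{"tx":0,"ty":0,"tz":-0.01,"ax":0,"ay":0,"az":0},{"tx":0,"ty":0,"tz":-0.03,"ax":0,"ay":0,"az":0},{"tx":0,"ty":0,"tz":-0.07,"ax":0,"ay":0,"az":0},{"tx":0,"ty":0,"tz":-0.11,"ax":0,"ay":0,"az":0},{"tx":-0.01,"ty":0.005,"tz":-0.14,"ax":0,"ay":0,"az":0},{"tx":-0.04,"ty":0.016,"tz":-0.16,"ax":0,"ay":0,"az":0},{"tx":-0.08,"ty":0.032,"tz":-0.17,"ax":0,"ay":0,"az":0},{"tx":-0.13,"ty":0.053,"tz":-0.17,"ax":0,"ay":0,"az":0},{"tx":-0.18,"ty":0.073,"tz":-0.17,"ax":0,"ay":0,"az":0},{"tx":-0.23,"ty":0.093,"tz":-0.17,"ax":0,"ay":0,"az":0}]';python3 -m crank '[{"tx":-0.05,"ty":0.02,"tz":0,"ax":0,"ay":0,"az":0},{"tx":-0.1,"ty":0.04,"tz":0,"ax":0,"ay":0,"az":0},{"tx":-0.15,"ty":0.055,"tz":0,"ax":0,"ay":0,"az":0},{"tx":-0.2,"ty":0.07,"tz":0,"ax":0,"ay":0,"az":0},{"tx":-0.25,"ty":0.09,"tz":0,"ax":0,"ay":0,"az":0},{"tx":-0.28,"ty":0.102,"tz":0,"ax":0,"ay":0,"az":0},{"tx":-0.3,"ty":0.109,"tz":0,"ax":0,"ay":0,"az":0},{"tx":-0.3047,"ty":0.1113,"tz":0.01,"ax":0,"ay":0,"az":0},{"tx":-0.3047,"ty":0.1113,"tz":0.025,"ax":0,"ay":0,"az":0},{"tx":-0.3047,"ty":0.1113,"tz":0.025,"ax":0,"ay":0,"az":0}]'
python3 -m crank '[{"tx":0,"ty":0,"tz":0.0,"ax":0,"ay":0,"az":0},{"tx":0,"ty":0,"tz":0,"ax":0,"ay":0,"az":0}]'
cat > look.py <<'E'
import sys
from plane import *
def look(k,x,y,z,rad=.05,zl=None,zh=None):
    for n in("scene","top"):
        p,d=snapshot(n); np.savez(f"pics/{n}{k}.npz",d=d)
        u,v=proj(n,[x,y,z]).astype(int);q=p[max(0,v-60):v+60,max(0,u-80):u+80,::-1];cv2.imwrite(f"pics/{n}{k}c.png",cv2.resize(q,None,fx=4,fy=4,interpolation=cv2.INTER_CUBIC))
    tilt('pics/{}'+str(k)+'.npz',x,y,z-.01 if zl is None else zl,z+.012 if zh is None else zh,rad)
E
python3 -c "
from look import *
look(6,.618,-.284,.155)"
```

```text
clock: 12.65
ee_pos: [0.5071, 0.0207, 0.1927]
orientation: [3.141, 0.0, 1.571]
wrist_force: [0.8, 0.1, -1.5]
opening: 0.231
clock: 13.9
ee_pos: [0.6166, -0.2804, 0.1649]
orientation: [-3.138, -0.003, 1.572]
wrist_force: [-0.6, 0.3, -1.2]
opening: 0.232
clock: 14.15
ee_pos: [0.6184, -0.2819, 0.1681]
orientation: [3.141, 0.001, 1.572]
wrist_force: [-0.1, 0.6, -0.5]
opening: 0.234
top 655 slopes [-0.001 -0.007] z 0.1615 cent [ 0.6162 -0.2622  0.1614] ext [ 0.5778 -0.2821  0.1599] [ 0.6574 -0.2411  0.1629] res 0.0006
scene 465 slopes [ 0.002 -0.008] z 0.1618 cent [ 0.6239 -0.2723  0.1618] ext [ 0.5789 -0.3205  0.1603] [ 0.662  -0.2401  0.1633] res 0.0007
```

View pics/scene6c.png

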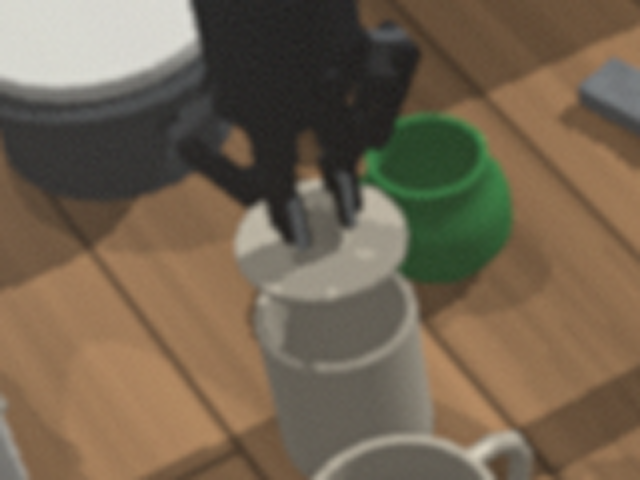

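View pics/top6c.png

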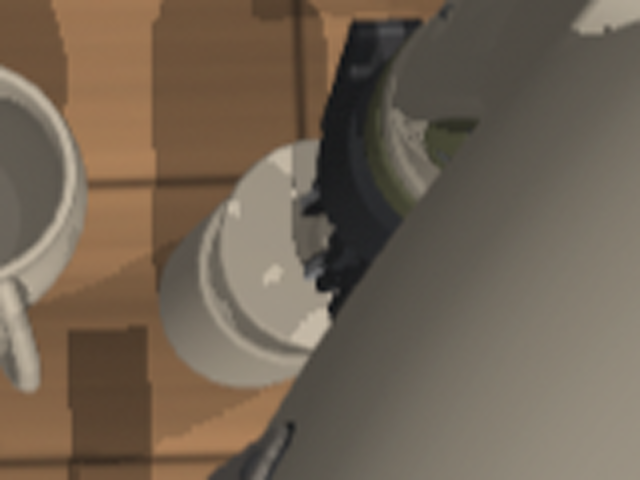

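```bash
python3 -m crank '[{"tx":0.0005,"ty":0,"tz":0.012,"ax":0,"ay":0,"az":0},{"tx":0.0005,"ty":0,"tz":0.025,"ax":0,"ay":0,"az":0},{"tx":0.0005,"ty":0,"tz":0.033,"ax":0,"ay":0,"az":0},{"tx":0.0005,"ty":0,"tz":0.039,"ax":0,"ay":0,"az":0},{"tx":0.0005,"ty":0,"tz":0.043,"ax":0,"ay":0,"az":0},{"tx":0.0005,"ty":0,"tz":0.046,"ax":0,"ay":0,"az":0},{"tx":0.0005,"ty":0,"tz":0.048,"ax":0,"ay":0,"az":0},{"tx":0.0005,"ty":0,"tz":0.049,"ax":0,"ay":0,"az":0},{"tx":0.0005,"ty":0,"tz":0.0495,"ax":0,"ay":0,"az":0},{"tx":0.0005,"ty":0,"tz":0.0495,"ax":0,"ay":0,"az":0}]'
python3 -c "
from look import *
look(7,.618,-.284,.112)"
```

```text
clock: 15.5
ee_pos: [0.6182, -0.2819, 0.118]
orientation: [3.141, 0.0, 1.571]
wrist_force: [-0.5, 1.1, -0.2]
opening: 0.229
top 485 slopes [-0.003 -0.007] z 0.1114 cent [ 0.6177 -0.2617  0.1113] ext [ 0.5792 -0.281   0.1099] [ 0.6581 -0.241   0.1128] res 0.0006
scene 426 slopes [-0.013 -0.022] z 0.1118 cent [ 0.6239 -0.2707  0.1114] ext [ 0.5796 -0.3183  0.1095] [ 0.6613 -0.2392  0.1135] res 0.0007
```

View pics/scene7c.png

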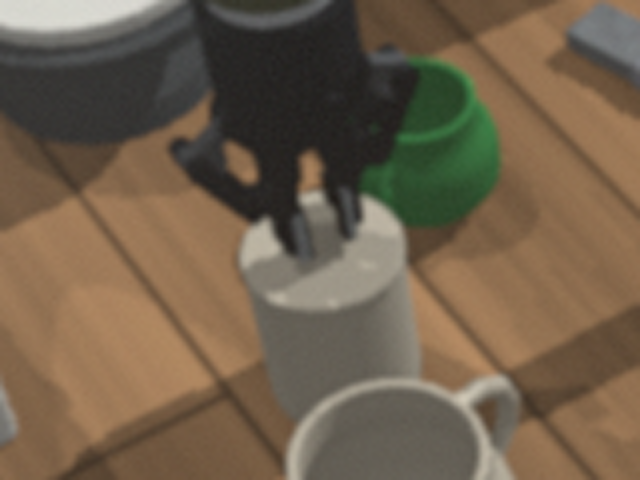

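```bash
python3 -m crank '[{"tx":0,"ty":0,"tz":0.0006,"ax":0,"ay":0,"az":0},{"tx":0,"ty":0,"tz":0.0012,"ax":0,"ay":0,"az":0},{"tx":0,"ty":0,"tz":0.0012,"ax":0,"ay":0,"az":0}]'; python3 -m crank '[{"tx":0,"ty":0,"tz":0,"ax":0,"ay":0,"az":0},{"tx":0,"ty":0,"tz":0,"ax":0,"ay":0,"az":0},{"tx":0,"ty":0,"tz":0,"ax":0,"ay":0,"az":0},{"tx":0,"ty":0,"tz":-0.02,"ax":0,"ay":0,"az":0},{"tx":0,"ty":0,"tz":-0.06,"ax":0,"ay":0,"az":0},{"tx":0.03,"ty":-0.02,"tz":-0.08,"ax":0,"ay":0,"az":0},{"tx":0.07,"ty":-0.06,"tz":-0.08,"ax":0,"ay":0,"az":0},{"tx":0.11,"ty":-0.11,"tz":-0.08,"ax":0,"ay":0,"az":0},{"tx":0.13,"ty":-0.15,"tz":-0.06,"ax":0,"ay":0,"az":0},{"tx":0.144,"ty":-0.1835,"tz":-0.04,"ax":0,"ay":0,"az":0}]' 0.6
python3 -c "
from look import *
look(8,.618,-.284,.112)
from fit import run
run(np.load('pics/top8.npz')['d'],np.load('pics/scene8.npz')['d'],dict(knob=(.618,-.284,.025,.13,.15,'k')))"
```

```text
clock: 15.98
ee_pos: [0.6183, -0.2819, 0.1179]
orientation: [3.141, 0.001, 1.571]
wrist_force: [-2.4, 0.6, 6.2]
opening: 0.231
clock: 17.23
ee_pos: [0.4331, -0.1367, 0.1564]
orientation: [3.141, 0.001, 1.572]
wrist_force: [0.4, -0.1, 0.3]
opening: 0.603
top 1183 slopes [0.001 0.002] z 0.1113 cent [ 0.6163 -0.2832  0.1113] ext [ 0.5757 -0.3241  0.1099] [ 0.6577 -0.2419  0.1128] res 0.0007
scene 515 slopes [-0.002 -0.001] z 0.1117 cent [ 0.6218 -0.278   0.1117] ext [ 0.5794 -0.3225  0.1102] [ 0.6619 -0.2396  0.1132] res 0.0007
knob ('top', 140, np.float64(0.6166), np.float64(-0.2823), np.float64(0.0), np.float64(0.0), np.float64(0.137)) ('scene', 78, np.float64(0.6206), np.float64(-0.2795), np.float64(0.0), np.float64(0.0), np.float64(0.1367))
```

View pics/scene8c.png

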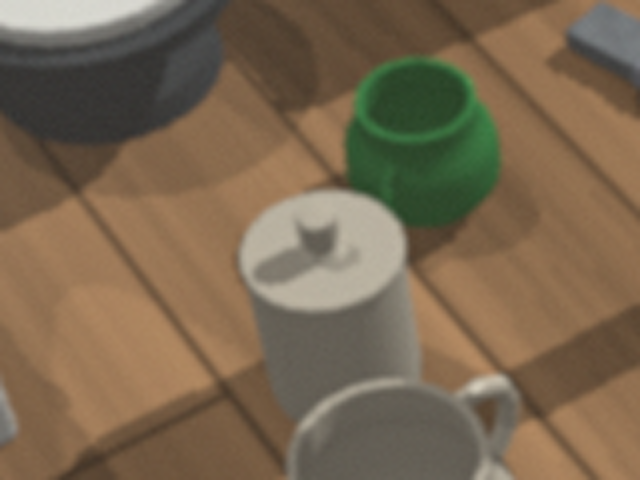

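```bash
python3 -m crank '[{"tx":0,"ty":0,"tz":0.02,"ax":0,"ay":0,"az":0},{"tx":0,"ty":0,"tz":0.04,"ax":0,"ay":0,"az":0},{"tx":0,"ty":0,"tz":0.06,"ax":0,"ay":0,"az":0},{"tx":0,"ty":0,"tz":0.07,"ax":0,"ay":0,"az":0},{"tx":0,"ty":0,"tz":0.07,"ax":0,"ay":0,"az":0},{"tx":0,"ty":0,"tz":0.07,"ax":0,"ay":0,"az":0}]'
```

```text
clock: 18.08
ee_pos: [0.4353, -0.1383, 0.0873]
orientation: [3.141, 0.001, 1.571]
wrist_force: [0.8, -0.1, -0.5]
opening: 0.597
```

```bash
python3 -m crank '[{"tx":0.001,"ty":0,"tz":0.02,"ax":0,"ay":0,"az":0},{"tx":0.001,"ty":0,"tz":0.04,"ax":0,"ay":0,"az":0},{"tx":0.001,"ty":0,"tz":0.055,"ax":0,"ay":0,"az":0},{"tx":0.001,"ty":0,"tz":0.064,"ax":0,"ay":0,"az":0},{"tx":0.001,"ty":0,"tz":0.064,"ax":0,"ay":0,"az":0},{"tx":0.001,"ty":0,"tz":0.064,"ax":0,"ay":0,"az":0}]'; python3 -m crank '[{"tx":0,"ty":0,"tz":0,"ax":0,"ay":0,"az":0},{"tx":0,"ty":0,"tz":0,"ax":0,"ay":0,"az":0},{"tx":0,"ty":0,"tz":0,"ax":0,"ay":0,"az":0},{"tx":0,"ty":0,"tz":0,"ax":0,"ay":0,"az":0},{"tx":0,"ty":0,"tz":0,"ax":0,"ay":0,"az":0},{"tx":0,"ty":0,"tz":0,"ax":0,"ay":0,"az":0}]' 0 60
```

```text
clock: 18.82
ee_pos: [0.4352, -0.1372, 0.0233]
orientation: [3.141, 0.001, 1.571]
wrist_force: [-0.1, 0.2, -0.2]
opening: 0.596
clock: 19.58
ee_pos: [0.4351, -0.1371, 0.0233]
orientation: [3.14, 0.001, 1.571]
wrist_force: [-1.4, -0.0, 5.5]
opening: 0.23
```

```bash
python3 -m crank '[{"tx":0,"ty":0,"tz":-0.01,"ax":0,"ay":0,"az":0},{"tx":0,"ty":0,"tz":-0.03,"ax":0,"ay":0,"az":0},{"tx":0,"ty":0,"tz":-0.07,"ax":0,"ay":0,"az":0},{"tx":0.005,"ty":0.005,"tz":-0.11,"ax":0,"ay":0,"az":0},{"tx":0.02,"ty":0.03,"tz":-0.125,"ax":0,"ay":0,"az":0},{"tx":0.05,"ty":0.07,"tz":-0.125,"ax":0,"ay":0,"az":0},{"tx":0.08,"ty":0.115,"tz":-0.125,"ax":0,"ay":0,"az":0},{"tx":0.11,"ty":0.155,"tz":-0.125,"ax":0,"ay":0,"az":0},{"tx":0.133,"ty":0.187,"tz":-0.12,"ax":0,"ay":0,"az":0},{"tx":0.1405,"ty":0.1975,"tz":-0.115,"ax":0,"ay":0,"az":0}]'
python3 -m crank '[{"tx":0,"ty":0,"tz":0.005,"ax":0,"ay":0,"az":0},{"tx":0,"ty":0,"tz":0.01,"ax":0,"ay":0,"az":0},{"tx":0,"ty":0,"tz":0.01,"ax":0,"ay":0,"az":0}]'
python3 -c "
from look import *
look(9,.632,.003,.123)"
```

```text
clock: 20.82
ee_pos: [0.6334, 0.0051, 0.1374]
orientation: [3.141, 0.0, 1.573]
wrist_force: [-0.4, -0.2, -0.8]
opening: 0.228
clock: 21.2
ee_pos: [0.6308, 0.0028, 0.1272]
orientation: [-3.14, 0.0, 1.57]
wrist_force: [-0.6, -0.2, -0.4]
opening: 0.232
top 185 slopes [-0.026 -0.029] z 0.1193 cent [ 0.6186 -0.0225  0.1204] ext [ 0.5972 -0.0346  0.1191] [ 0.6426 -0.0092  0.122 ] res 0.0006
scene 376 slopes [-0.01  -0.011] z 0.1207 cent [0.6374 0.0147 0.1205] ext [ 0.5991 -0.0218  0.1191] [0.6678 0.0374 0.122 ] res 0.0007
```

View pics/scene9c.png

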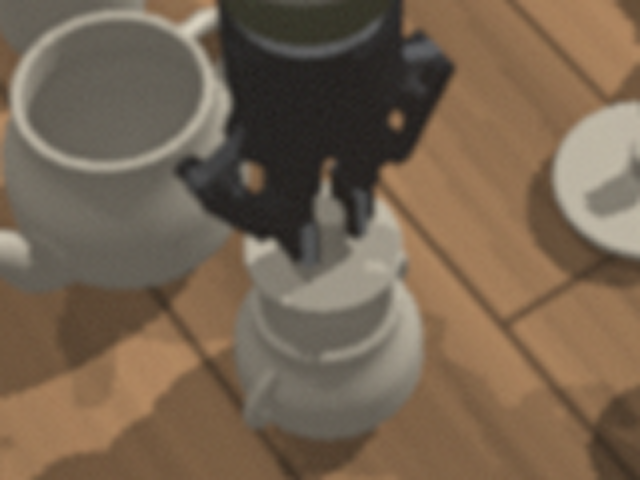

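View pics/top9c.png

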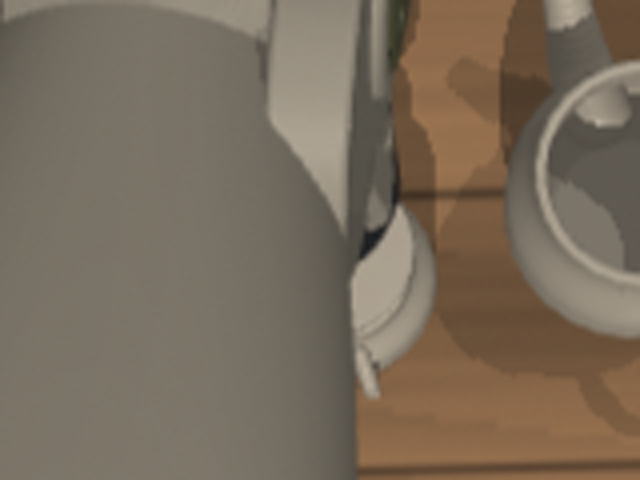

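```bash
python3 -m crank '[{"tx":0.0012,"ty":0.0007,"tz":0.008,"ax":0,"ay":0,"az":0},{"tx":0.0012,"ty":0.0007,"tz":0.016,"ax":0,"ay":0,"az":0},{"tx":0.0012,"ty":0.0007,"tz":0.022,"ax":0,"ay":0,"az":0},{"tx":0.0012,"ty":0.0007,"tz":0.027,"ax":0,"ay":0,"az":0},{"tx":0.0012,"ty":0.0007,"tz":0.031,"ax":0,"ay":0,"az":0},{"tx":0.0012,"ty":0.0007,"tz":0.0335,"ax":0,"ay":0,"az":0},{"tx":0.0012,"ty":0.0007,"tz":0.035,"ax":0,"ay":0,"az":0},{"tx":0.0012,"ty":0.0007,"tz":0.036,"ax":0,"ay":0,"az":0},{"tx":0.0012,"ty":0.0007,"tz":0.036,"ax":0,"ay":0,"az":0}]'
python3 -c "
from look import *
look(10,.632,.003,.085)"
```

```text
clock: 22.42
ee_pos: [0.6328, 0.0048, 0.0916]
orientation: [3.141, 0.0, 1.571]
wrist_force: [0.3, 0.2, -0.2]
opening: 0.225
top 153 slopes [-0.013  0.021] z 0.0848 cent [ 0.6192 -0.0204  0.0845] ext [ 0.5986 -0.0331  0.0831] [ 0.6465 -0.0074  0.0861] res 0.0006
scene 355 slopes [-0.019 -0.017] z 0.0852 cent [0.6405 0.0174 0.0848] ext [ 0.6012 -0.0151  0.083 ] [0.6689 0.0397 0.0866] res 0.0006
```

View pics/scene10c.png

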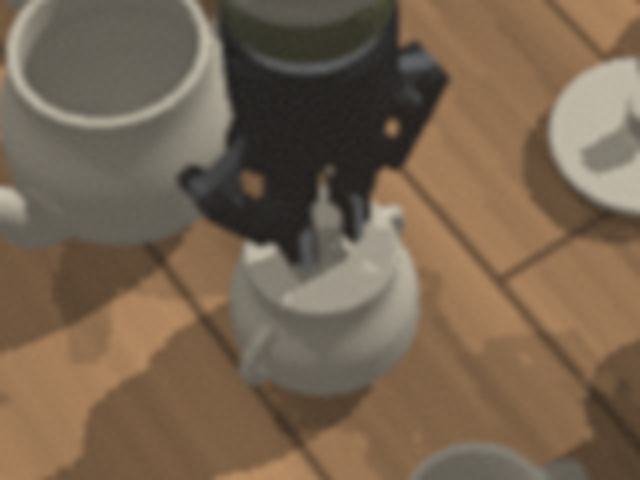

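```bash
python3 -m crank '[{"tx":0,"ty":0,"tz":0.0006,"ax":0,"ay":0,"az":0},{"tx":0,"ty":0,"tz":0.0012,"ax":0,"ay":0,"az":0},{"tx":0,"ty":0,"tz":0.0012,"ax":0,"ay":0,"az":0}]'; python3 -m crank '[{"tx":0,"ty":0,"tz":0,"ax":0,"ay":0,"az":0},{"tx":0,"ty":0,"tz":0,"ax":0,"ay":0,"az":0},{"tx":0,"ty":0,"tz":0,"ax":0,"ay":0,"az":0},{"tx":0,"ty":0,"tz":-0.02,"ax":0,"ay":0,"az":0},{"tx":0,"ty":0,"tz":-0.06,"ax":0,"ay":0,"az":0},{"tx":0,"ty":-0.02,"tz":-0.08,"ax":0,"ay":0,"az":0},{"tx":0,"ty":-0.07,"tz":-0.08,"ax":0,"ay":0,"az":0},{"tx":0,"ty":-0.12,"tz":-0.07,"ax":0,"ay":0,"az":0},{"tx":0.002,"ty":-0.17,"tz":-0.05,"ax":0,"ay":0,"az":0},{"tx":0.002,"ty":-0.2026,"tz":-0.03,"ax":0,"ay":0,"az":0}]' 0.6
python3 -m crank '[{"tx":0,"ty":0,"tz":0.01,"ax":0,"ay":0,"az":0},{"tx":0,"ty":0,"tz":0.03,"ax":0,"ay":0,"az":0},{"tx":0,"ty":0,"tz":0.04,"ax":0,"ay":0,"az":0},{"tx":0,"ty":0,"tz":0.04,"ax":0,"ay":0,"az":0}]'
python3 -c "
from look import *
look(11,.632,.003,.085)
from fit import run
run(np.load('pics/top11.npz')['d'],np.load('pics/scene11.npz')['d'],dict(knob=(.632,.003,.025,.1,.13,'k')))"
```

```text
clock: 22.9
ee_pos: [0.633, 0.0048, 0.0913]
orientation: [3.141, 0.0, 1.571]
wrist_force: [-2.3, -0.0, 4.6]
opening: 0.232
clock: 24.15
ee_pos: [0.4278, 0.0071, 0.1199]
orientation: [-3.141, 0.0, 1.571]
wrist_force: [-0.1, -0.3, 0.4]
opening: 0.604
clock: 24.65
ee_pos: [0.4303, 0.0068, 0.0799]
orientation: [-3.141, -0.0, 1.571]
wrist_force: [-0.4, 0.7, 0.2]
opening: 0.6
top 730 slopes [0.001 0.001] z 0.0844 cent [0.6309 0.0025 0.0844] ext [ 0.5973 -0.0316  0.0829] [0.6659 0.0359 0.0858] res 0.0007
scene 504 slopes [ 0.002 -0.013] z 0.0843 cent [0.6367 0.006  0.0843] ext [ 0.6013 -0.0304  0.0827] [0.6695 0.039  0.0859] res 0.0007
knob ('top', 124, np.float64(0.631), np.float64(0.0024), np.float64(0.0), np.float64(0.0), np.float64(0.1099)) ('scene', 113, np.float64(0.636), np.float64(0.0055), np.float64(0.0), np.float64(0.0), np.float64(0.1095))
```

View pics/scene11c.png

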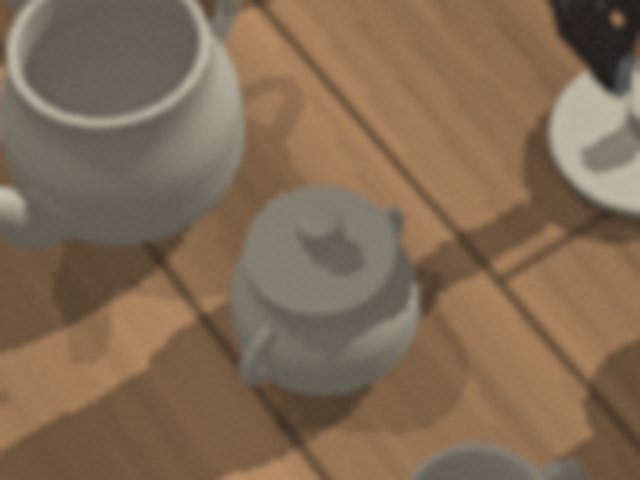

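Sugar lid seated: level, about 1.5 mm off centre, and the knob top gives a centre about 11 mm above the rim. Now the teapot lid.

```bash
python3 -m crank '[{"tx":0.0,"ty":0,"tz":0.02,"ax":0,"ay":0,"az":0},{"tx":0.0,"ty":0,"tz":0.04,"ax":0,"ay":0,"az":0},{"tx":0.0,"ty":0,"tz":0.05,"ax":0,"ay":0,"az":0},{"tx":0.0,"ty":0,"tz":0.0565,"ax":0,"ay":0,"az":0},{"tx":0.0,"ty":0,"tz":0.0565,"ax":0,"ay":0,"az":0},{"tx":0.0,"ty":0,"tz":0.0565,"ax":0,"ay":0,"az":0}]'; python3 -m crank '[{"tx":0,"ty":0,"tz":0,"ax":0,"ay":0,"az":0},{"tx":0,"ty":0,"tz":0,"ax":0,"ay":0,"az":0},{"tx":0,"ty":0,"tz":0,"ax":0,"ay":0,"az":0},{"tx":0,"ty":0,"tz":0,"ax":0,"ay":0,"az":0},{"tx":0,"ty":0,"tz":0,"ax":0,"ay":0,"az":0},{"tx":0,"ty":0,"tz":0,"ax":0,"ay":0,"az":0}]' 0 70
```

```text
clock: 25.5
ee_pos: [0.4307, 0.0067, 0.0244]
orientation: [3.141, 0.0, 1.571]
wrist_force: [-0.5, 0.4, -0.1]
opening: 0.597
clock: 26.25
ee_pos: [0.4305, 0.0067, 0.0246]
orientation: [3.141, 0.0, 1.571]
wrist_force: [-1.3, 0.0, 5.0]
opening: 0.226
```

```bash
python3 -m crank '[{"tx":0,"ty":0,"tz":-0.01,"ax":0,"ay":0,"az":0},{"tx":0,"ty":0,"tz":-0.03,"ax":0,"ay":0,"az":0},{"tx":0,"ty":0,"tz":-0.07,"ax":0,"ay":0,"az":0},{"tx":-0.005,"ty":0.005,"tz":-0.12,"ax":0,"ay":0,"az":0},{"tx":-0.02,"ty":0.03,"tz":-0.155,"ax":0,"ay":0,"az":0},{"tx":-0.045,"ty":0.07,"tz":-0.165,"ax":0,"ay":0,"az":0},{"tx":-0.075,"ty":0.12,"tz":-0.165,"ax":0,"ay":0,"az":0},{"tx":-0.105,"ty":0.17,"tz":-0.165,"ax":0,"ay":0,"az":0},{"tx":-0.133,"ty":0.215,"tz":-0.16,"ax":0,"ay":0,"az":0},{"tx":-0.1445,"ty":0.2322,"tz":-0.155,"ax":0,"ay":0,"az":0}]'
python3 -m crank '[{"tx":0,"ty":0,"tz":0.005,"ax":0,"ay":0,"az":0},{"tx":0,"ty":0,"tz":0.01,"ax":0,"ay":0,"az":0},{"tx":0,"ty":0,"tz":0.01,"ax":0,"ay":0,"az":0},{"tx":0,"ty":0,"tz":0.01,"ax":0,"ay":0,"az":0}]'
python3 -c "
from look import *
look(12,.662,-.138,.163,.057)"
```

```text
clock: 27.5
ee_pos: [0.6644, -0.1395, 0.1782]
orientation: [3.141, 0.0, 1.57]
wrist_force: [-0.8, -0.0, -0.5]
opening: 0.227
clock: 28.0
ee_pos: [0.662, -0.1371, 0.1697]
orientation: [3.141, 0.0, 1.572]
wrist_force: [0.3, 0.4, -0.8]
opening: 0.229
  return _methods._mean(a, axis=axis, dtype=dtype,
  ret = ret.dtype.type(ret / rcount)
plane.py:9: RuntimeWarning: Mean of empty slice.
  print(n,len(P),"slopes",c[:2].round(3),"z",c[2].round(4),"cent",P.mean(0).round(4),"ext",(np.percentile(P,1,0)).round(4),np.percentile(P,99,0).round(4),"res",np.median(e).round(4))
  ret = um.true_divide(
Traceback (most recent call last):
  File "look.py", line 7, in look
    tilt('pics/{}'+str(k)+'.npz',x,y,z-.01 if zl is None else zl,z+.012 if zh is None else zh,rad)
    ~~~~^^^^^^^^^^^^^^^^^^^^^^^^^^^^^^^^^^^^^^^^^^^^^^^^^^^^^^^^^^^^^^^^^^^^^^^^^^^^^^^^^^^^^^^^^^
  File "plane.py", line 9, in tilt
    print(n,len(P),"slopes",c[:2].round(3),"z",c[2].round(4),"cent",P.mean(0).round(4),"ext",(np.percentile(P,1,0)).round(4),np.percentile(P,99,0).round(4),"res",np.median(e).round(4))
                                                                                              ~~~~~~~~~~~~~^^^^^^^
IndexError: index -1 is out of bounds for axis 0 with size 0
```

View pics/scene12c.png

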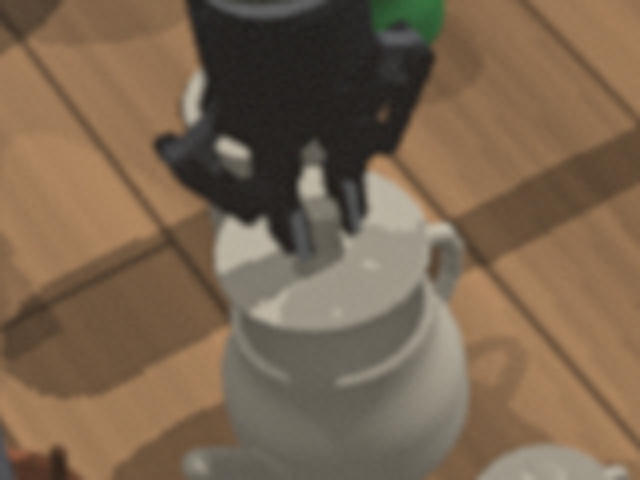

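View pics/top12c.png

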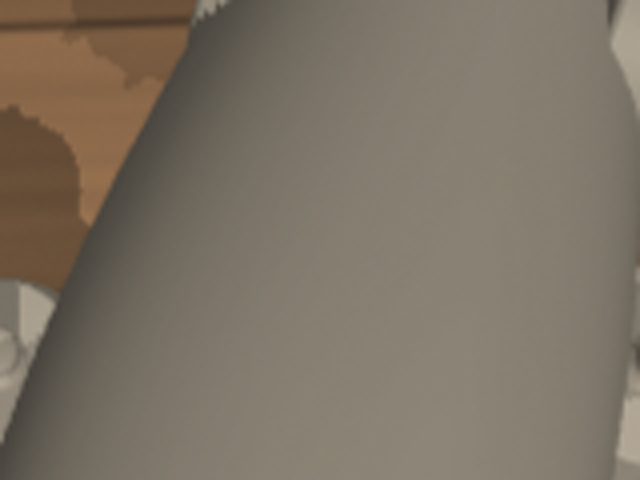

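Only the scene view sees the lid here, because the arm hides it from the top camera. I'll fit that view alone.

```bash
rm pics/top12.npz; python3 -c "
from plane import *
tilt('pics/{}12.npz',.664,-.137,.15,.175,.06)"
```

```text
scene 819 slopes [-0.002 -0.003] z 0.1618 cent [ 0.6674 -0.1257  0.1617] ext [ 0.6163 -0.177   0.1602] [ 0.711  -0.0889  0.1632] res 0.0007
```

```bash
python3 -m crank '[{"tx":0,"ty":0.0007,"tz":0.008,"ax":0,"ay":0,"az":0},{"tx":0,"ty":0.0007,"tz":0.016,"ax":0,"ay":0,"az":0},{"tx":0,"ty":0.0007,"tz":0.023,"ax":0,"ay":0,"az":0},{"tx":0,"ty":0.0007,"tz":0.029,"ax":0,"ay":0,"az":0},{"tx":0,"ty":0.0007,"tz":0.033,"ax":0,"ay":0,"az":0},{"tx":0,"ty":0.0007,"tz":0.036,"ax":0,"ay":0,"az":0},{"tx":0,"ty":0.0007,"tz":0.038,"ax":0,"ay":0,"az":0},{"tx":0,"ty":0.0007,"tz":0.039,"ax":0,"ay":0,"az":0},{"tx":0,"ty":0.0007,"tz":0.039,"ax":0,"ay":0,"az":0}]'
python3 - <<'E'
from plane import *
n="scene";p,d=snapshot(n);np.savez("pics/scene13.npz",d=d);u,v=proj(n,[.664,-.137,.12]).astype(int)
cv2.imwrite("pics/scene13c.png",cv2.resize(p[v-60:v+60,u-80:u+80,::-1],None,fx=4,fy=4,interpolation=cv2.INTER_CUBIC))
tilt('pics/{}13.npz',.664,-.137,.11,.135,.06)
E
```

```text
clock: 29.22
ee_pos: [0.6632, -0.1377, 0.13]
orientation: [3.141, 0.0, 1.571]
wrist_force: [-0.1, -0.2, -0.2]
opening: 0.225
scene 743 slopes [-0.002 -0.011] z 0.1219 cent [ 0.6686 -0.1271  0.1218] ext [ 0.617  -0.1747  0.1201] [ 0.7132 -0.0896  0.1235] res 0.0007
```

View pics/scene13c.png

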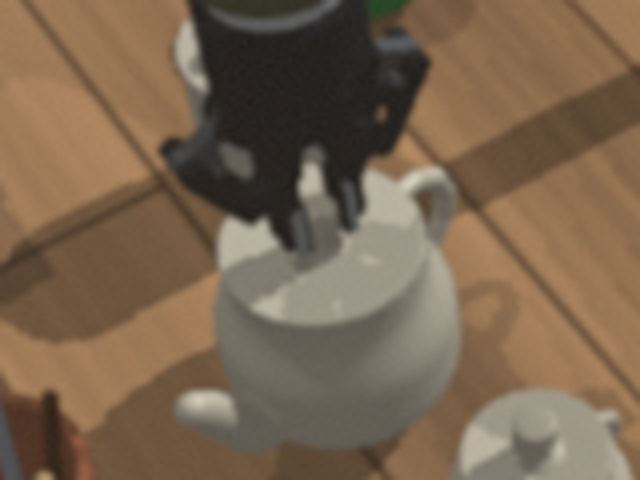

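The disc is about 1 mm above the rim and level, with no contact force. I'll lower it, release and back away.

```bash
python3 -m crank '[{"tx":0,"ty":0,"tz":0.0006,"ax":0,"ay":0,"az":0},{"tx":0,"ty":0,"tz":0.0012,"ax":0,"ay":0,"az":0},{"tx":0,"ty":0,"tz":0.0012,"ax":0,"ay":0,"az":0}]'; python3 -m crank '[{"tx":0,"ty":0,"tz":0,"ax":0,"ay":0,"az":0},{"tx":0,"ty":0,"tz":0,"ax":0,"ay":0,"az":0},{"tx":0,"ty":0,"tz":0,"ax":0,"ay":0,"az":0},{"tx":0,"ty":0,"tz":-0.02,"ax":0,"ay":0,"az":0},{"tx":0,"ty":0,"tz":-0.06,"ax":0,"ay":0,"az":0},{"tx":0,"ty":-0.02,"tz":-0.09,"ax":0,"ay":0,"az":0},{"tx":0,"ty":-0.07,"tz":-0.1,"ax":0,"ay":0,"az":0},{"tx":0,"ty":-0.12,"tz":-0.1,"ax":0,"ay":0,"az":0},{"tx":0,"ty":-0.17,"tz":-0.1,"ax":0,"ay":0,"az":0},{"tx":0,"ty":-0.22,"tz":-0.1,"ax":0,"ay":0,"az":0}]' 0.6
python3 -m crank '[{"tx":0,"ty":-0.02,"tz":0,"ax":0,"ay":0,"az":0},{"tx":0,"ty":-0.03,"tz":0,"ax":0,"ay":0,"az":0},{"tx":0,"ty":-0.03,"tz":0,"ax":0,"ay":0,"az":0},{"tx":0,"ty":-0.03,"tz":0,"ax":0,"ay":0,"az":0}]'
python3 - <<'E'
from fit import *
from plane import tilt
D={}
for n in("scene","top"):
    p,d=snapshot(n);D[n]=d;np.savez(f"pics/{n}14.npz",d=d);cv2.imwrite(f"pics/{n}14.png",p[:,:,::-1])
run(D["top"],D["scene"],dict(tea=(.663,-.138,.025,.14,.17,'k'),jar=(.618,-.283,.025,.13,.15,'k'),sug=(.633,.003,.025,.1,.13,'k'),jam=(.62,.29,.025,.09,.11,'k')))
tilt('pics/{}14.npz',.663,-.138,.11,.13,.055)
E
```

```text
clock: 29.65
ee_pos: [0.6633, -0.1377, 0.1296]
orientation: [3.141, 0.0, 1.571]
wrist_force: [-1.5, 0.6, 5.1]
opening: 0.227
clock: 30.9
ee_pos: [0.4415, -0.1376, 0.2287]
orientation: [3.141, 0.0, 1.571]
wrist_force: [-0.3, -0.1, 0.5]
opening: 0.599
clock: 31.4
ee_pos: [0.414, -0.138, 0.2287]
orientation: [3.141, 0.0, 1.571]
wrist_force: [-0.4, -0.1, 0.2]
opening: 0.597
tea ('top', 135, np.float64(0.6613), np.float64(-0.1389), np.float64(0.0), np.float64(0.0), np.float64(0.1469)) ('scene', 100, np.float64(0.666), np.float64(-0.1363), np.float64(0.0), np.float64(0.0), np.float64(0.147))
jar ('top', 136, np.float64(0.6167), np.float64(-0.2825), np.float64(0.0), np.float64(0.0), np.float64(0.1368)) ('scene', 79, np.float64(0.6207), np.float64(-0.2797), np.float64(0.0), np.float64(0.0), np.float64(0.1364))
sug ('top', 124, np.float64(0.631), np.float64(0.0024), np.float64(0.0), np.float64(0.0), np.float64(0.11)) ('scene', 113, np.float64(0.636), np.float64(0.0056), np.float64(0.0), np.float64(0.0), np.float64(0.1097))
jam ('top', 126, np.float64(0.6184), np.float64(0.2874), np.float64(0.0), np.float64(0.0), np.float64(0.0978)) ('scene', 146, np.float64(0.6237), np.float64(0.2908), np.float64(0.0), np.float64(0.0), np.float64(0.0978))
top 1624 slopes [0.002 0.002] z 0.1213 cent [ 0.6625 -0.1388  0.1213] ext [ 0.6148 -0.1869  0.1198] [ 0.7094 -0.0919  0.1228] res 0.0007
scene 949 slopes [ 0.002 -0.01 ] z 0.1216 cent [ 0.6666 -0.1365  0.1216] ext [ 0.6178 -0.1851  0.1199] [ 0.7129 -0.0899  0.1231] res 0.0007
```

View pics/top14.png

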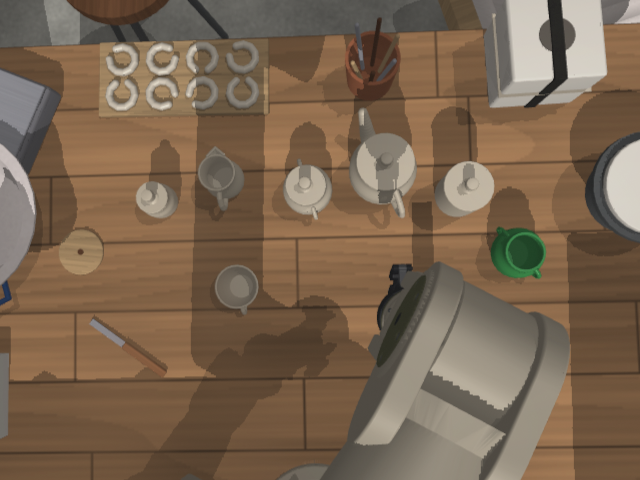

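View pics/scene14.png

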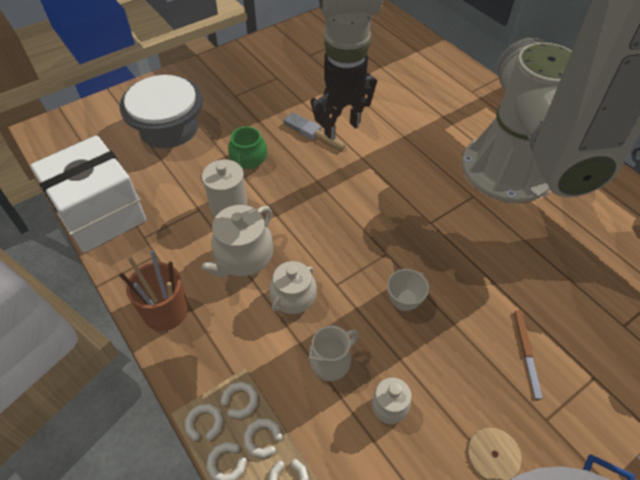

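All four lids sit on their pots: top view jam (155,198), sugar (307,187), teapot (385,165), jar (468,186). The jug and cup are unmoved, and the arm is clear.

```bash
python3 -c "
from station import *
print(hand_in())"
```

```text
the job is handed in; nothing more can be done
None
```

All four lids are seated on their own pots, and I handed the job in at about 31.5 s; `hand_in()` gives no verdict. I gripped each lid by its knob, lowered it until I felt about 5–6 N of contact, then released it.

**Last checks, in both cameras:**
- **Height:** each lid's centre is about 11–11.5 mm above its rim, from the knob-top heights.
- **Level:** the teapot, tea jar and sugar bowl lids were within about 0.013 rad. The jam pot lid read 0.02 rad in the top view and about 0.003 in the scene view.
- **Centring:** the lids are within about 1–1.5 mm of the mouth centres, except the tea jar lid at about 2.5 mm. The limit is 8 mm.
- **Pots, jug and cup:** in the pictures they stand where they began. I did not re-measure their positions.
- **Arm:** it is parked clear of everything.

**Problems and disagreements:**
- The two cameras differed by a steady 4–5 mm in x and 2–3 mm in y, so I used their mean.
- The arm hid the teapot lid from the top camera just before placing, so I checked it from the scene camera only. Both views agreed once the arm was clear.
- My first move call was refused because its rows left out ax and ay; nothing moved.

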